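# Shut and lock the service cover of the wheel balancer's electronics box

### The job

The service cover of the grey electronics box on the balancer's tray has been left standing open. Swing it fully shut, then, pressing lightly on its dark steel wing fastener, turn that clockwise about a quarter turn until you feel it drop fully home into its locked detent, and let go. Use a gentle hand on the box, and leave the cone, the bin and the spray can where they stand.

Things in the scene. Friction and masses are not known exactly. Their poses are not given: they have to be found in the camera images.
- hatch: Fixed grey steel box, 200 (x) by 250 (y) by 90 mm high. Origin: centre of its underside; x from the front (vent slots, robot side) to the hinge side, y left, z up. Its 6 mm steel cover hinges at box x +100, z 90 mm; shut, its top is 96 mm up and the fastener's axis is upright at box x -45, y 0 mm. Fingers may push the cover with up to 70 N; 5 to 15 N is plenty.
- lid (a joint): Opening angle of the cover, rad: 0 fully shut, positive open (front edge up), at most 1.3; starts 0.4 to 0.8. A stiff hinge holds it where it is left; some 3 to 8 N down on the front edge swings it shut. Shut means below 0.04.
- lid_left (a point): Clear spot to push on, on the cover's top face near the front left corner: 15 mm from the front edge, 85 mm left of the fastener's axis, 185 mm from the hinge line along the cover. Moves with the cover; axes parallel to the box's when shut.
- lid_right (a point): The mirror spot, 85 mm right of the fastener's axis.
- wing (a point): Fastener's dark steel wing, 40 long (x) by 10 thick (y) by 32 mm tall, on a collar 44 mm across, 6 mm thick. Point on the axis, 14 mm below the wing's top, 18 mm above the collar's top; z along the axis, x along the wing. Pinch the thickness; fingertips may press on the collar. Cover shut, fastener raised: point 126, wing top 140, collar top 108 mm above the tray; 6 mm lower once dropped.
- stud_turn (a joint): Fastener's rotation, rad, growing clockwise from above; 0 open (wing along box x), starts 0 to 0.1, at most 2.15. Its hidden pin slides on a hard track; the notch, out of sight, is anywhere from 1.27 to 1.87 and takes the pin within about 0.08: keep 5 to 15 N down and turn slowly (under 0.3 N m) till it drops. Gone past it, turn back. Turned before the cover is shut, it blocks the cover.
- stud_drop (a joint): How far the fastener has dropped, m: 0 raised (start; collar 6 mm off the cover), up to 0.001 when pressed on its track, 0.006 fully home in the detent, collar flat on the cover. A stiff seal holds it with about 3 N, so it must be pushed, all the way; if it sticks partly down, turn it on a little, still pressing. Once home it cannot be turned.
- track: Hidden fixed steel track under the cover on which the fastener's cross pin slides; its middle top is on the fastener's axis, 57 mm above the tray. Its pose does not tell where the notch is. The pin may load it with up to 60 N; press the fastener with only 5 to 15 N.
- cone: Loose steel centring cone, 70 mm diameter, 45 mm tall; origin at the centre of its underside. Leave alone.
- bin: Loose open blue plastic bin, 100 by 75 by 50 mm; origin at the centre of its underside. Leave alone.
- spray: Loose spray can, 60 mm diameter, 180 mm tall; origin at the centre of its underside. Leave alone.

How it is judged:
By the outcome, as a careful person would: the job done as asked, in the order asked, and still so for the second after the job is handed in, with the robot touching nothing.
It also fails if it takes over 61 s, if anything falls off the work surface, if the arm or the gripper's body presses on something with over 40 N, if the wrist force passes 120 N, or if a joint passes its speed limit or range.

### The arm

A 6-joint arm with a two-finger parallel gripper is mounted at the origin on the work surface. World frame = base frame: x ahead of the robot, y to its left, z up, the work surface at z = 0. Lengths are in m, angles in rad, forces in N, time in s.
With the tool pointing down it reaches from about 0.4 to 0.925 m from the base axis. Payload 12.5 kg.
Tool frame: the origin (TCP) lies midway between the tips of the shut fingers; the grasp point (between the pads) lies 19 mm behind it; z points along the fingers, y is the direction in which the jaws open and shut (so a half turn about z gives the same grasp; the last joint's range is limited). The gripper opens to 95 mm and grips with 3 to 60 N. Pads are 20 mm wide; open, the fingers measure 119 mm over their backs; the gripper's body (75 mm by 180 mm) begins 59 mm behind the grasp point.
Start: joints at [-1.286, 0.491, 1.559, -0, 1.092, -0.106], TCP at [0.238, -0.578, 0.215] pointing down, gripper open.
Joint ranges: [-3.1, 3.1], [-0.84, 2.19], [0.05, 2.79], [-1.13, 4.28], [0.06, 2.93], [-2.69, 2.69]. Speed limits (rad/s): [2.22, 2.22, 2.79, 3.14, 3.14, 3.14].

### API

Orientations are given as a unit quaternion [w, x, y, z].
In Python, from cell import robot, optics, job, finder gives the robot as it stands.
- The arm moves only by the tool send_rows, never from a script. Its arguments are lists of equal length, an entry for each row: "offset": the shift along the tool's x, y, z each as a share of 0.05 m, from -1 to 1, a list of three; "dr": the turn, a rotation vector about the tool's x, y, z each as a share of 2 pi rad, from -1 to 1, a list of three. In form: {"offset": [[tx, ty, tz], ...], "dr": [[ax, ay, az], ...]}. A call has exactly 8 rows; each row shifts and turns the commanded pose from where the row before left it, along the tool's axes as they then stand; what a row does not reach is not made up. A row lasts 1/12 s, in which the tool goes at most 41.7 mm and 7.16 degrees, less where a joint would pass 70% of its speed; a pose out of reach is approached as far as the arm can. A call with a number of a shift or a turn outside -1 to 1 is refused whole. A call with a gripper value outside its range is refused whole. "grip" is the opening, from -1 (shut) to 1 (fully open), set as the call begins (left out, the last holds). The fingers move at their own pace and stop on an object; the grip force is fixed at half the most. Time passes only in rows, so rows that do not move let the fingers close, or fill a call up. It gives the time, the measured TCP pose, the force and the opening at its end, in the units of the state.
- robot.state(): the state, without advancing time (a new reading comes with each control period).
- optics.grab_frame(name): name is "side" or "top" or "wrist"; returns the picture (480x640x3 uint8, red, green, blue); there is no depth.
- optics.camera_model(name): a dict with "intrinsics" (3x3 intrinsics, pixels), "origin" and "attitude" of the camera in the world. Camera axes: x right, y up, looking along -z (the intrinsics and any distortion apply to the point x, -y, -z); pixel columns grow to the right and rows downward; lengths in m; the calibration is good to about 2 mm. A picture is of the moment at which its call begins: read the wrist's pose just before it. camera_model takes no time and is no camera call; for the wrist camera it gives the pose at the moment of the call.
- job.finish_job(): hands the job in, once; it reports no verdict.
Trained networks look in the newest picture that a camera, given by its name, has taken for a name from the list of things; names that differ only in an ending like _2 or _b are one class to them, and where a whole thing is asked for, a point or a joint stands for the part that bears it (a point fixed in the world has none). Each returns a list of dicts, best first, with "score" (0 to 1); they miss things now and then, are a little off and sometimes report something else, mostly with a low value. They report only what shows in the picture. A call takes as long as a camera call.
- finder.recognise(camera, label): "extent" ([left, top, right, bottom] in pixels, round what is visible of it).
- finder.regions_of(camera, label): "region" (480x640 bool, what is visible of it) and "extent" ([left, top, right, bottom] in pixels, round what is visible of it).
The state is a dict: "clock": time; "joints": joint angles; "dq": joint speeds; "joint_efforts": joint torques, N m; "tool_pos": TCP position; "orientation": TCP orientation; "force": force on the tool from outside, world axes, zero at the start; "torque": the same for the moment, N m; "finger_gap": finger opening in m.
Only numpy, scipy, OpenCV 4.12 (cv2) and the standard library are available. Lean on these libraries where they do the work, as an engineer would, in place of code of your own. Each camera call takes 0.05 s, during which the arm holds its last target.

## Working session

There is one attempt and no reset: what is moved stays moved. The work goes in short steps, Python scripts to look and compute and a tool call to move; the robot and the scene stay as the last step left them, time stands still between calls to the robot, and variables do not carry over. Pictures are saved under pics/ and viewed, and the job is handed in when it is done.

Besides the shell and the picture viewer there is one more tool, called by a JSON object that holds its "api" and its "payload", one argument or row to a line. send_rows: Moves the arm, as the interface text tells. Shift numbers are shares of 0.05 m and turn numbers shares of 2 pi rad, none past 1 either way. Its arguments: {"type":"object","properties":{"offset":{"type":"array","items":{"type":"array","items":{"type":"number"}}},"dr":{"type":"array","items":{"type":"array","items":{"type":"number"}}},"grip":{"type":"number"}},"required":["offset","dr"]}

```bash
mkdir -p pics; ls
python3 - <<'E'
from cell import robot, optics, job, finder
import cv2,numpy as np
print(robot.state())
for n in ["side","top","wrist"]:
    m=optics.camera_model(n); print(n,m)
    im=optics.grab_frame(n); cv2.imwrite(f"pics/{n}0.png",im[:,:,::-1])
    for l in (["hatch","wing","lid"] ):
        try:
            print(n,l,[(round(d['score'],2),np.round(d['extent'],0).tolist()) for d in finder.recognise(n,l)][:3])
        except Exception as e: print(l,e)
E
```

```text
pics
{'clock': 0.0, 'joints': array([-1.28561717e+00,  4.91549384e-01,  1.55949003e+00, -9.10981854e-06,
        1.09169144e+00, -1.05640901e-01]), 'dq': array([-2.49267890e-04,  1.56363456e-04, -1.50938858e-03,  1.58280886e-03,
        1.43036458e-03, -7.86380502e-05]), 'joint_efforts': array([-1.72777567e-03, -6.12647724e+01, -2.58181000e+01,  6.91342447e-02,
        4.82193811e-02, -8.39598351e-05]), 'tool_pos': array([ 0.23801285, -0.5776219 ,  0.2140541 ]), 'orientation': array([-5.66446680e-04,  9.80967571e-01,  1.94170805e-01, -5.50436581e-05]), 'force': array([ 0.33601608, -0.31972021,  0.50617851]), 'torque': array([-0.00836838, -0.00514156,  0.01767509]), 'finger_gap': 0.09543264646967764}
side {'intrinsics': array([[597.56084417,   0.        , 319.57345895],
       [  0.        , 597.56084417, 237.12845946],
       [  0.        ,   0.        ,   1.        ]]), 'origin': array([0.09144311, 0.58538701, 0.90973693]), 'attitude': array([-0.33644158, -0.13419716,  0.33911272,  0.86821699])}
side hatch [(0.83, [294.0, 152.0, 444.0, 318.0]), (0.34, [239.0, 239.0, 282.0, 330.0])]

[... 193 characters left out ...]
6.72982135, 243.97012802],
       [  0.        ,   0.        ,   1.        ]]), 'origin': array([0.3671284 , 0.05009515, 1.11398007]), 'attitude': array([ 0.71059909,  0.08499643, -0.0800469 , -0.69384223])}
top hatch [(0.84, [308.0, 214.0, 456.0, 332.0])]
top wing [(0.68, [371.0, 250.0, 395.0, 278.0])]
top lid [(0.81, [308.0, 212.0, 453.0, 306.0])]
wrist {'intrinsics': array([[407.29766087,   0.        , 321.25121489],
       [  0.        , 407.29766087, 245.12487822],
       [  0.        ,   0.        ,   1.        ]]), 'origin': array([ 0.30586356, -0.55077973,  0.38484105]), 'attitude': array([ 0.82378925, -0.10960415,  0.07373547, -0.55129056])}
wrist hatch []
wrist wing []
wrist lid []
```

View pics/side0.png

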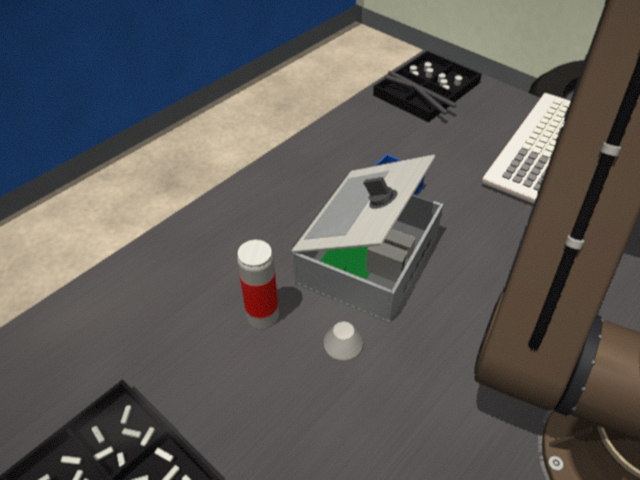

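View pics/top0.png

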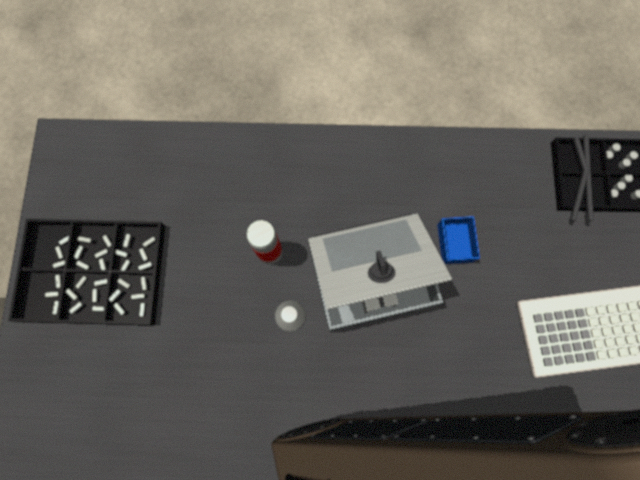

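Run:
```python
import cv2
a=cv2.imread('pics/side0.png')[140:330,280:460]; cv2.imwrite('pics/side0c.png',cv2.resize(a,None,fx=3.1,fy=3.1,interpolation=cv2.INTER_CUBIC))
a=cv2.imread('pics/top0.png')[200:345,295:485]; cv2.imwrite('pics/top0c.png',cv2.resize(a,None,fx=4,fy=4,interpolation=cv2.INTER_CUBIC))
```

```text
(no output)
```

View pics/side0c.png

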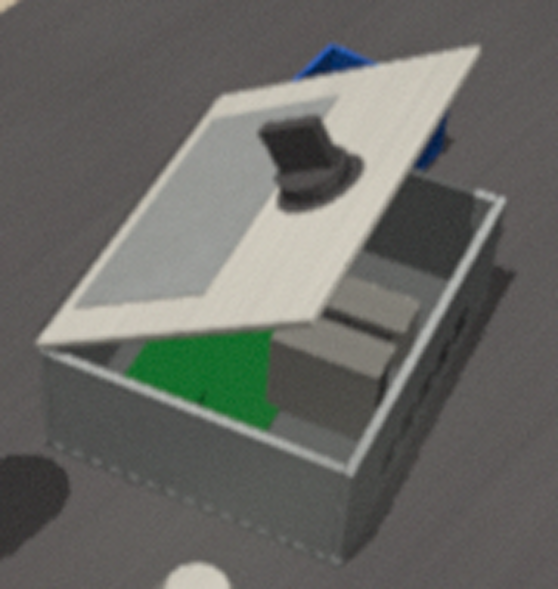

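View pics/top0c.png

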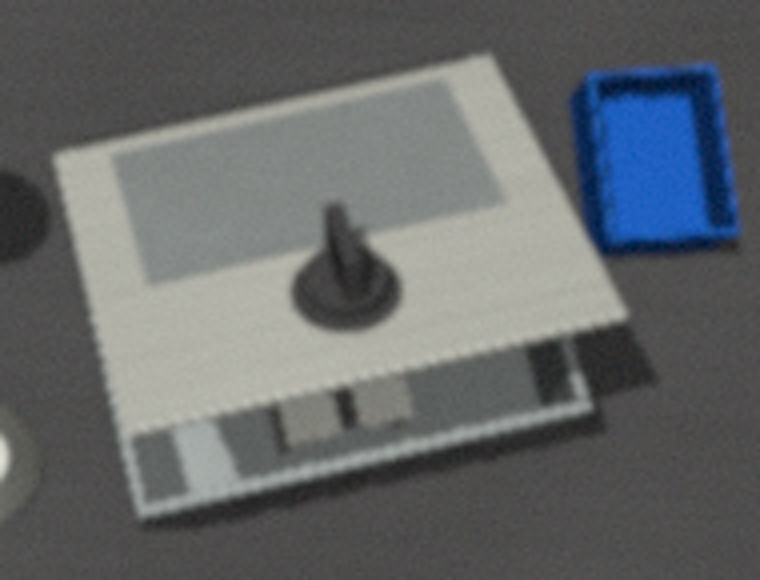

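```bash
cat > h.py <<'E'
import numpy as np
from scipy.spatial.transform import Rotation as R
from scipy.optimize import least_squares
def rq(q): return R.from_quat([q[1],q[2],q[3],q[0]])
def proj(m,P):
    c=rq(m['attitude']).inv().apply(np.atleast_2d(P)-m['origin'])
    K=m['intrinsics']; return np.c_[K[0,0]*c[:,0]/-c[:,2]+K[0,2], K[1,1]*c[:,1]/c[:,2]+K[1,2]]
def boxw(p,B): # p x,y,yaw,z0
    return R.from_euler('z',p[2]).apply(np.atleast_2d(B))+[p[0],p[1],p[3]]
def lidb(th,d,y,h): # d dist from hinge, h height above hinge line
    d,y,h=map(np.asarray,(d,y,h))
    return np.array([0.1-d*np.cos(th)+h*np.sin(th)*1.0, y+0*d, .09+d*np.sin(th)+h*np.cos(th)]).T
E
cat > fit.py <<'E'
from h import *
from cell import optics
S=lambda u,v:(280+u/3.1-.3,140+v/3.1-.3)
T=lambda u,v:(295+u/4-.4,200+v/4-.4)
ms,mt=optics.camera_model('side'),optics.camera_model('top')
def pts(p):
    th=p[4]
    L=lambda d,y,h:lidb(th,d,y,h)
    B=[('s',S(350,470),[-.1,.125,.09]),('s',S(502,198),[-.1,-.125,.09]),('s',S(342,562),[-.1,.125,0]),('s',S(45,442),[.1,.125,0]),
     ('s',S(38,345),L(0,.125,.006)),('s',S(312,321),L(.2,.125,.006)),('s',S(480,46),L(.2,-.125,.006)),('s',S(220,97),L(0,-.125,.006)),
     ('t',T(55,155),L(0,.125,.006)),('t',T(490,55),L(0,-.125,.006)),('t',T(627,318),L(.2,-.125,.006)),('t',T(133,432),L(.2,.125,.006)),
     ('t',T(140,517),[-.1,.125,.09]),('t',T(592,407),[-.1,-.125,.09])]
    r=[]
    for c,uv,b in B:
        r.append(proj(ms if c=='s' else mt,boxw(p,b))[0]-uv)
    return np.array(r)
s=least_squares(lambda p:pts(p).ravel(),[.45,0,0.2,0,.5],loss='soft_l1')
print(s.x,s.cost);print(pts(s.x).round(1).tolist())
p=s.x
s2=least_squares(lambda q:pts([*q[:3],0,q[3]]).ravel(),p[[0,1,2,4]],loss='soft_l1');print('z0=0',s2.x,s2.cost)
th=p[4]
for n,b in [('wingaxis shut',[-.045,0,.126]),('left now',lidb(th,.185,.085,.006)),('right now',lidb(th,.185,-.085,.006)),('left shut',lidb(0,.185,.085,.006)),('hinge',[.1,0,.09]),('wing now',lidb(th,.145,0,.036)),('wingtop',lidb(th,.145,0,.05))]:
    print(n,boxw(p,b).round(4))
    print('  px',proj(ms,boxw(p,b)).round(),proj(mt,boxw(p,b)).round())
E
python3 fit.py
```

```text
[ 0.55531024 -0.05870493  0.25843834 -0.00400311  0.5534629 ] 5.749224776586387
[[0.6, 1.2], [0.9, -0.4], [-1.0, 1.5], [-0.0, 0.8], [-1.2, -0.9], [-0.2, -0.1], [-0.2, 0.3], [-0.6, -0.8], [0.3, -0.1], [0.4, -0.3], [0.8, -0.5], [-0.8, 1.0], [0.7, 0.1], [0.6, 0.3]]
z0=0 [ 0.5544893  -0.05722514  0.2588545   0.54706806] 7.676866650143761
wingaxis shut [[ 0.5118 -0.0702  0.122 ]]
  px [[394. 222.]] [[382. 288.]]
left now [[0.4812 0.0096 0.1883]]
  px [[382. 228.]] [[346. 298.]]
right now [[ 0.5246 -0.1547  0.1883]]
  px [[420. 169.]] [[430. 278.]]
left shut [[0.4514 0.0017 0.092 ]]
  px [[394. 271.]] [[347. 317.]]
hinge [[ 0.652  -0.0331  0.086 ]]
  px [[324. 210.]] [[364. 228.]]
wing now [[ 0.551  -0.0598  0.1928]]
  px [[376. 186.]] [[381. 263.]]
wingtop [[ 0.5581 -0.058   0.2047]]
  px [[373. 180.]] [[381. 258.]]
```

{"api": "send_rows", "payload": {
  "offset": [
    [0.533,-0.352,-0.06],
    [0.533,-0.352,-0.06],
    [0.533,-0.352,-0.06],
    [0.533,-0.352,-0.06],
    [0.533,-0.352,-0.06],
    [0.533,-0.352,-0.06],
    [0.533,-0.352,-0.06],
    [0.533,-0.352,-0.06]
  ],
  "dr": [
    [0,0,0],
    [0,0,0],
    [0,0,0],
    [0,0,0],
    [0,0,0],
    [0,0,0],
    [0,0,0],
    [0,0,0]
  ],
  "grip": -1
}}

```text
clock: 1.27
tool_pos: [0.3822, -0.3651, 0.239]
orientation: [0.0, 0.981, 0.194, 0.0]
force: [0.2, -0.2, 0.8]
finger_gap: 0.0471
```

{"api": "send_rows", "payload": {
  "offset": [
    [0.533,-0.352,0],
    [0.533,-0.352,0],
    [0.533,-0.352,0],
    [0.533,-0.352,0],
    [0.533,-0.352,0],
    [0.533,-0.352,0],
    [0.533,-0.352,0],
    [0.533,-0.352,0]
  ],
  "dr": [
    [0,0,0],
    [0,0,0],
    [0,0,0],
    [0,0,0],
    [0,0,0],
    [0,0,0],
    [0,0,0],
    [0,0,0]
  ]
}}

```text
clock: 1.93
tool_pos: [0.5258, -0.1536, 0.2388]
orientation: [0.0, 0.981, 0.194, 0.0]
force: [0.0, 0.1, -0.1]
finger_gap: 0.0006
```

{"api": "send_rows", "payload": {
  "offset": [
    [0,0,0],
    [0,0,0],
    [0,0,0],
    [0,0,0],
    [0,0,0],
    [0,0,0],
    [0,0,0],
    [0,0,0]
  ],
  "dr": [
    [0,0,-0.0198],
    [0,0,-0.0198],
    [0,0,-0.0198],
    [0,0,-0.0198],
    [0,0,-0.0198],
    [0,0,-0.0198],
    [0,0,-0.0198],
    [0,0,-0.0198]
  ]
}}

```text
clock: 2.6
tool_pos: [0.5251, -0.1551, 0.2387]
orientation: [0.0, 0.767, 0.641, 0.0]
force: [0.4, -0.0, -0.0]
finger_gap: 0.0006
```

{"api": "send_rows", "payload": {
  "offset": [
    [0,0,0],
    [0,0,0],
    [0,0,0],
    [0,0,0],
    [0,0,0],
    [0,0,0],
    [0,0,0],
    [0,0,0]
  ],
  "dr": [
    [0,0,-0.0198],
    [0,0,-0.0198],
    [0,0,-0.0198],
    [0,0,-0.0198],
    [0,0,-0.0198],
    [0,0,-0.0198],
    [0,0,-0.0198],
    [0,0,-0.0198]
  ]
}}

```text
clock: 3.27
tool_pos: [0.5251, -0.1551, 0.2387]
orientation: [0.0, 0.368, 0.93, -0.0]
force: [0.4, -0.2, 0.7]
finger_gap: 0.0004
```

{"api": "send_rows", "payload": {
  "offset": [
    [0,0,0],
    [0,0,0],
    [0,0,0],
    [0,0,0],
    [0,0,0],
    [0,0,0],
    [0,0,0],
    [0,0,0]
  ],
  "dr": [
    [0,0,-0.0198],
    [0,0,-0.0198],
    [0,0,-0.0198],
    [0,0,-0.0198],
    [0,0,-0.0198],
    [0,0,-0.0198],
    [0,0,-0.0198],
    [0,0,-0.0198]
  ]
}}

```text
clock: 3.93
tool_pos: [0.5251, -0.1551, 0.2387]
orientation: [0.0, -0.12, 0.993, -0.0]
force: [-0.4, -0.7, 0.2]
finger_gap: 0.0
```

```bash
cat > st.py <<'E'
from h import *
from cell import robot
s=robot.state(); r=rq(s['orientation'])
ax=r.as_matrix()
print('t',round(s['clock'],2),'pos',s['tool_pos'].round(4),'heading',np.arctan2(ax[1,0],ax[0,0]).round(4),'z',ax[:,2].round(3),'F',s['force'].round(1),'M',s['torque'].round(2),'gap',round(s['finger_gap'],4),'q',s['joints'].round(2))
E
python3 st.py
python3 - <<'E'
from cell import *
from cell import optics
import cv2
for n in ['side','wrist']:
    cv2.imwrite(f'pics/{n}1.png',optics.grab_frame(n)[:,:,::-1])
E
```

```text
t 3.93 pos [ 0.5251 -0.1551  0.2387] heading -2.9005 z [ 0. -0. -1.] F [-0.4 -0.7  0.2] M [ 0.14 -0.15  0.02] gap 0.0 q [-0.41  0.36  1.72 -0.    1.07 -2.22]
```

View images.

View pics/side1.png

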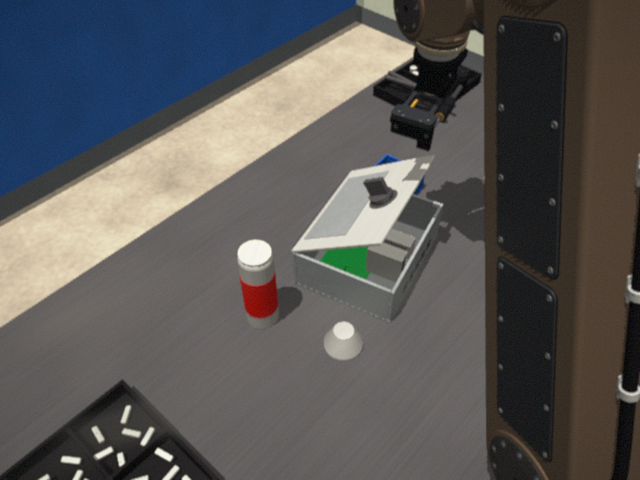

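View pics/wrist1.png

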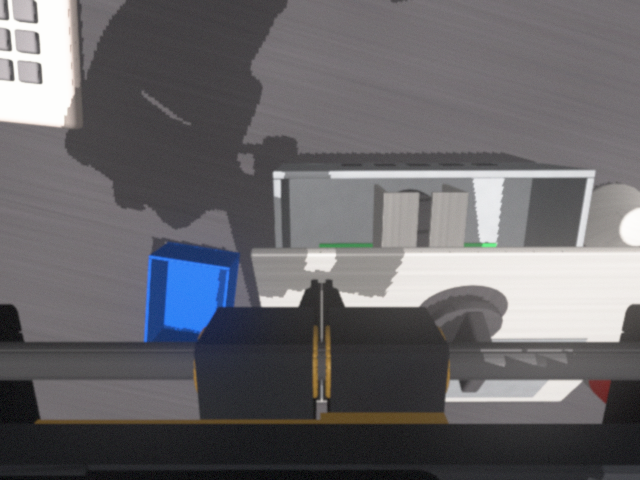

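{"api": "send_rows", "payload": {
  "offset": [
    [0,0,0.1],
    [0,0,0.1],
    [0,0,0.1],
    [0,0,0.1],
    [0,0,0.1],
    [0,0,0.1],
    [0,0,0.1],
    [0,0,0.1]
  ],
  "dr": [
    [0,0,0],
    [0,0,0],
    [0,0,0],
    [0,0,0],
    [0,0,0],
    [0,0,0],
    [0,0,0],
    [0,0,0]
  ]
}}

```text
clock: 4.7
tool_pos: [0.5252, -0.1551, 0.1982]
orientation: [0.0, -0.117, 0.993, -0.0]
force: [1.0, 0.1, 3.4]
finger_gap: 0.0002
```

{"api": "send_rows", "payload": {
  "offset": [
    [0.02,0,0.04],
    [0.02,0,0.04],
    [0.02,0,0.04],
    [0.02,0,0.04],
    [0.02,0,0.04],
    [0.02,0,0.04],
    [0.02,0,0.04],
    [0.02,0,0.04]
  ],
  "dr": [
    [0,0,0],
    [0,0,0],
    [0,0,0],
    [0,0,0],
    [0,0,0],
    [0,0,0],
    [0,0,0],
    [0,0,0]
  ]
}}

```text
clock: 5.37
tool_pos: [0.5172, -0.157, 0.1825]
orientation: [0.0, -0.117, 0.993, -0.0]
force: [-1.2, -1.0, 2.4]
finger_gap: 0.0006
```

{"api": "send_rows", "payload": {
  "offset": [
    [0.04,0,0.08],
    [0.04,0,0.08],
    [0.04,0,0.08],
    [0.04,0,0.08],
    [0.04,0,0.08],
    [0.04,0,0.08],
    [0.04,0,0.08],
    [0.04,0,0.08]
  ],
  "dr": [
    [0,0,0],
    [0,0,0],
    [0,0,0],
    [0,0,0],
    [0,0,0],
    [0,0,0],
    [0,0,0],
    [0,0,0]
  ]
}}

```text
clock: 6.03
tool_pos: [0.5016, -0.1606, 0.1502]
orientation: [0.0, -0.117, 0.993, 0.0]
force: [2.4, 0.3, 1.5]
finger_gap: 0.0004
```

{"api": "send_rows", "payload": {
  "offset": [
    [0.02,0,0.08],
    [0.02,0,0.08],
    [0.02,0,0.08],
    [0.02,0,0.08],
    [0.01,0,0.08],
    [0.01,0,0.08],
    [0.01,0,0.08],
    [0.01,0,0.08]
  ],
  "dr": [
    [0,0,0],
    [0,0,0],
    [0,0,0],
    [0,0,0],
    [0,0,0],
    [0,0,0],
    [0,0,0],
    [0,0,0]
  ]
}}

```text
clock: 6.7
tool_pos: [0.4958, -0.1621, 0.1182]
orientation: [-0.0, -0.117, 0.993, 0.0]
force: [-1.9, 0.6, 1.2]
finger_gap: 0.0003
```

```bash
python3 st.py
python3 - <<'E'
from cell import optics
import cv2
for n in ['side','wrist']:
    cv2.imwrite(f'pics/{n}2.png',optics.grab_frame(n)[:,:,::-1])
E
```

```text
t 6.7 pos [ 0.4958 -0.1621  0.1182] heading -2.9066 z [-0.  0. -1.] F [-1.9  0.6  1.2] M [-0.03  0.14  0.04] gap 0.0003 q [-0.44  0.47  1.91 -0.    0.75 -2.25]
```

View pics/side2.png

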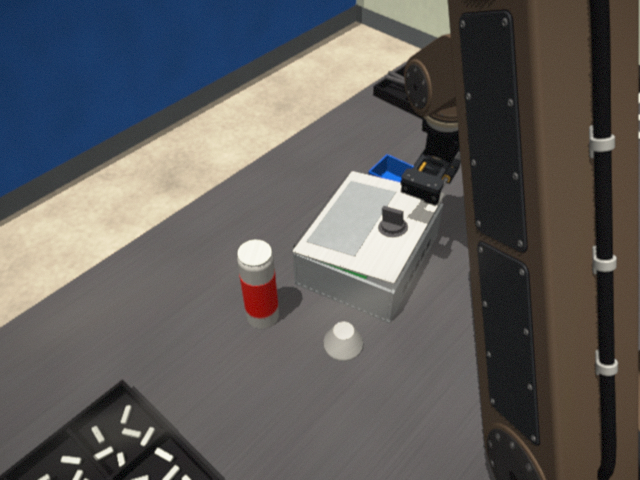

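View pics/wrist2.png

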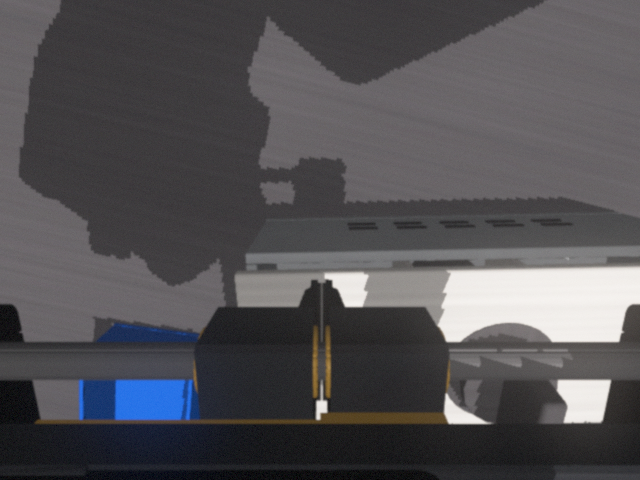

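{"api": "send_rows", "payload": {
  "offset": [
    [0,0,0.05],
    [0,0,0.05],
    [0,0,0.05],
    [0,0,0.05],
    [0,0,0.05],
    [0,0,0.05],
    [0,0,0.04],
    [0,0,0.04]
  ],
  "dr": [
    [0,0,0],
    [0,0,0],
    [0,0,0],
    [0,0,0],
    [0,0,0],
    [0,0,0],
    [0,0,0],
    [0,0,0]
  ]
}}

```text
clock: 7.47
tool_pos: [0.4959, -0.1621, 0.0994]
orientation: [-0.0, -0.117, 0.993, -0.0]
force: [-1.7, -0.6, 1.1]
finger_gap: 0.0004
```

{"api": "send_rows", "payload": {
  "offset": [
    [0,0,0.01],
    [0,0,0.01],
    [0,0,0.01],
    [0,0,0.01],
    [0,0,0.01],
    [0,0,0.01],
    [0,0,0],
    [0,0,0]
  ],
  "dr": [
    [0,0,0],
    [0,0,0],
    [0,0,0],
    [0,0,0],
    [0,0,0],
    [0,0,0],
    [0,0,0],
    [0,0,0]
  ]
}}

```text
clock: 8.13
tool_pos: [0.4961, -0.1621, 0.0966]
orientation: [0.0, -0.117, 0.993, -0.0]
force: [0.1, -0.7, 0.0]
finger_gap: 0.0004
```

{"api": "send_rows", "payload": {
  "offset": [
    [0,0,0.01],
    [0,0,0.01],
    [0,0,0.01],
    [0,0,0.01],
    [0,0,0.0],
    [0,0,0.0],
    [0,0,0],
    [0,0,0]
  ],
  "dr": [
    [0,0,0],
    [0,0,0],
    [0,0,0],
    [0,0,0],
    [0,0,0],
    [0,0,0],
    [0,0,0],
    [0,0,0]
  ]
}}

```text
clock: 8.8
tool_pos: [0.4961, -0.1621, 0.0961]
orientation: [0.001, -0.117, 0.993, -0.0]
force: [-5.2, 1.9, 20.5]
finger_gap: 0.0002
```

```bash
python3 st.py
python3 - <<'E'
from cell import optics
import cv2
for n in ['side','wrist']:
    im=optics.grab_frame(n)[:,:,::-1]
    if n=='side': im=cv2.resize(im[140:330,280:460],None,fx=3.1,fy=3.1,interpolation=cv2.INTER_CUBIC)
    cv2.imwrite(f'pics/{n}3.png',im)
E
```

```text
t 8.8 pos [ 0.4961 -0.1621  0.0961] heading -2.9066 z [ 0.001 -0.001 -1.   ] F [-5.2  1.9 20.5] M [ 0.5   0.89 -0.07] gap 0.0002 q [-0.44  0.51  1.93 -0.    0.7  -2.25]
```

View pics/side3.png

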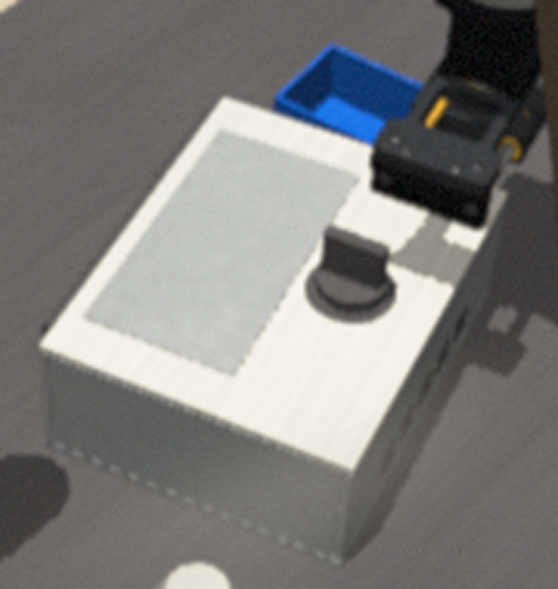

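View pics/wrist3.png

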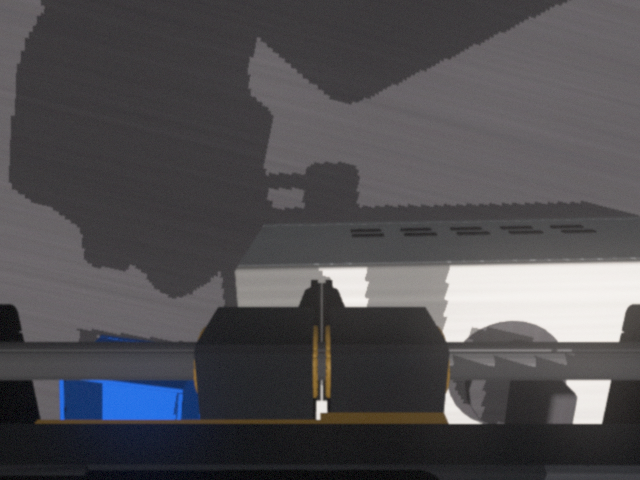

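{"api": "send_rows", "payload": {
  "offset": [
    [0,0,-0.2],
    [0,0,-0.5],
    [0,0,-0.5],
    [0,0,-0.7],
    [-0.43,0.43,-0.3],
    [-0.43,0.43,-0.1],
    [-0.43,0.43,0],
    [-0.44,0.44,0]
  ],
  "dr": [
    [0,0,0],
    [0,0,0],
    [0,0,0],
    [0,0,0],
    [0,0,0],
    [0,0,0],
    [0,0,0],
    [0,0,0]
  ]
}}

```text
clock: 9.57
tool_pos: [0.5606, -0.0567, 0.2106]
orientation: [0.001, -0.117, 0.993, -0.0]
force: [0.3, -0.2, 0.2]
finger_gap: 0.0005
```

{"api": "send_rows", "payload": {
  "offset": [
    [0,0,0],
    [0,0,0],
    [0,0,0],
    [0,0,0],
    [0,0,0],
    [0,0,0],
    [0,0,0],
    [0,0,0]
  ],
  "dr": [
    [0,0,0.002],
    [0,0,0.002],
    [0,0,0],
    [0,0,0],
    [0,0,0],
    [0,0,0],
    [0,0,0],
    [0,0,0]
  ],
  "grip": 1
}}

```text
clock: 10.23
tool_pos: [0.5598, -0.0582, 0.2097]
orientation: [0.0, -0.104, 0.995, -0.0]
force: [0.3, -0.1, -0.0]
finger_gap: 0.0484
```

```bash
python3 st.py
python3 - <<'E'
from cell import optics,finder
import cv2,pickle
out={}
for n in ['side','top','wrist']:
    out[n]=optics.camera_model(n)
    im=optics.grab_frame(n)[:,:,::-1]
    cv2.imwrite(f'pics/{n}4.png',im)
    r=finder.regions_of(n,'wing') if n!='top' else finder.recognise(n,'wing'); out[n+'w']=r
    print(n,[(d['score'],d['extent']) for d in r][:2])
pickle.dump(out,open('o4.pkl','wb'))
E
```

```text
t 10.23 pos [ 0.5598 -0.0582  0.2097] heading -2.9323 z [ 0. -0. -1.] F [ 0.3 -0.1 -0. ] M [ 0.14 -0.15 -0.01] gap 0.0484 q [-0.22  0.41  1.72 -0.    1.01 -2.  ]
side [(0.98, [385.0, 210.0, 406.6, 240.5])]
top []
wrist [(0.92, [288.0, 134.5, 355.6, 205.8])]
```

View pics/wrist4.png

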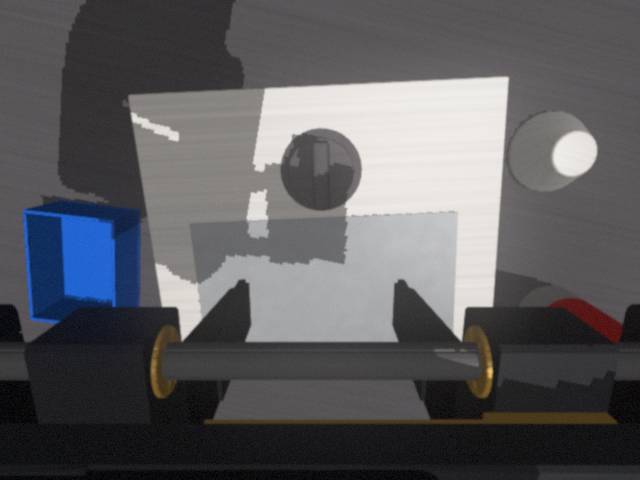

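View pics/side4.png

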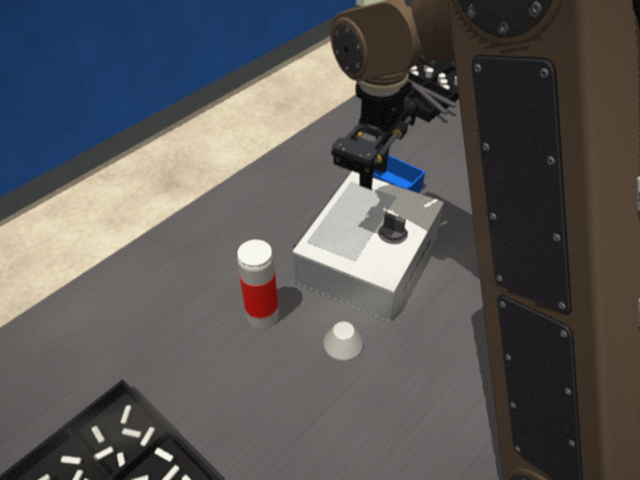

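Run:
```python
import cv2,pickle,numpy as np
from h import *
im=cv2.imread('pics/wrist4.png')
cv2.imwrite('pics/w4c.png',cv2.resize(cv2.convertScaleAbs(im[115:225,260:380],alpha=1.8),None,fx=5,fy=5,interpolation=cv2.INTER_CUBIC))
o=pickle.load(open('o4.pkl','rb')); m=o['wrist']; print(m['origin'],rq(m['attitude']).as_matrix().round(3))
def ray(m,uv,z):
    K=m['intrinsics']; d=np.array([(uv[0]-K[0,2])/K[0,0],-(uv[1]-K[1,2])/K[1,1],-1]); d=rq(m['attitude']).apply(d)
    return m['origin']+d*(z-m['origin'][2])/d[2]
for z in (.102,.108): print('collar c',z,ray(m,(321,169),z).round(4), ray(m,(280.5,169),z).round(4),ray(m,(361.5,169),z).round(4))
# predicted box corners
```

```text
[ 0.48825898 -0.07394375  0.37990148] [[-0.209 -0.945 -0.254]
 [ 0.978 -0.201 -0.054]
 [ 0.    -0.259  0.966]]
collar c 0.102 [ 0.5094 -0.0695  0.102 ] [ 0.5151 -0.0962  0.102 ] [ 0.5038 -0.0429  0.102 ]
collar c 0.108 [ 0.509  -0.0696  0.108 ] [ 0.5145 -0.0957  0.108 ] [ 0.5034 -0.0436  0.108 ]
```

View pics/w4c.png

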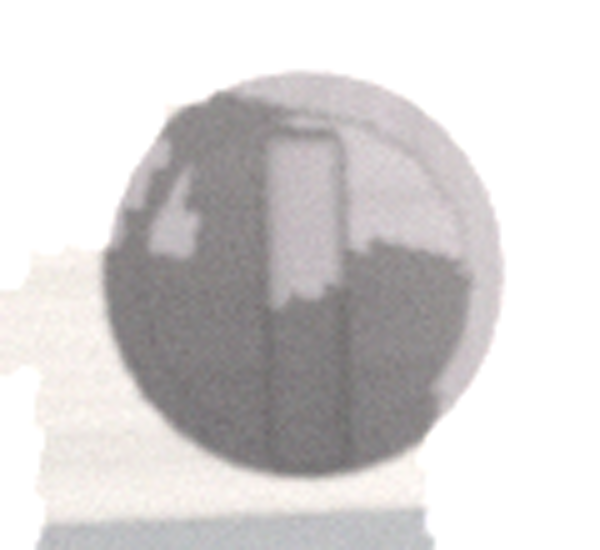

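Run:
```python
import pickle
from h import *
o=pickle.load(open('o4.pkl','rb')); m=o['wrist']
def ray(m,uv,z):
    K=m['intrinsics']; d=np.array([(uv[0]-K[0,2])/K[0,0],-(uv[1]-K[1,2])/K[1,1],-1]); d=rq(m['attitude']).apply(d)
    return m['origin']+d*(z-m['origin'][2])/d[2]
a=ray(m,(260+307/5,115+130/5),.140);b=ray(m,(260+310/5,115+465/5),.140)
print(a,b,(a+b)/2,np.linalg.norm(a-b),np.arctan2(*(a-b)[1::-1]))
for f in [(129,96),(508,78)]: print(ray(m,f,.096))
# side
ms=o['side']; c=np.array([.511,-.0695,.126]); print(proj(ms,[[.511,-.0695,.140],[.511,-.0695,.108],[.511,-.0695,.096]]))
```

```text
[ 0.49108289 -0.07319973  0.14      ] [ 0.5288036  -0.06478535  0.14      ] [ 0.50994324 -0.06899254  0.14      ] 0.03864781741559734 -2.922115370089803
[ 0.48995326 -0.20267783  0.096     ]
[0.42748195 0.03730442 0.096     ]
[[394.72958744 215.00553028]
 [393.2205913  227.19018603]
 [392.67107474 231.62735456]]
```

{"api": "send_rows", "payload": {
  "offset": [
    [0.25,0,0],
    [0.25,0,0],
    [0.25,0,0],
    [0.25,0,0],
    [0,0,0.3],
    [0,0,0.3],
    [0,0,0.3],
    [0,0,0.3]
  ],
  "dr": [
    [0,0,0],
    [0,0,0],
    [0,0,0],
    [0,0,0],
    [0,0,0],
    [0,0,0],
    [0,0,0],
    [0,0,0]
  ]
}}

```text
clock: 11.2
tool_pos: [0.511, -0.0682, 0.1492]
orientation: [0.0, -0.105, 0.995, -0.0]
force: [0.4, -0.5, 0.4]
finger_gap: 0.0952
```

```bash
python3 st.py
python3 - <<'E'
from cell import optics
import cv2
for n in ['side','wrist']:
    im=optics.grab_frame(n)[:,:,::-1]
    if n=='side': im=cv2.resize(im[140:330,280:460],None,fx=3.1,fy=3.1,interpolation=cv2.INTER_CUBIC)
    cv2.imwrite(f'pics/{n}5.png',im)
E
```

```text
t 11.2 pos [ 0.511  -0.0682  0.1492] heading -2.9318 z [ 0.001 -0.    -1.   ] F [ 0.4 -0.5  0.4] M [ 0.11 -0.1   0.04] gap 0.0952 q [-0.26  0.42  1.9  -0.    0.82 -2.04]
```

View pics/side5.png

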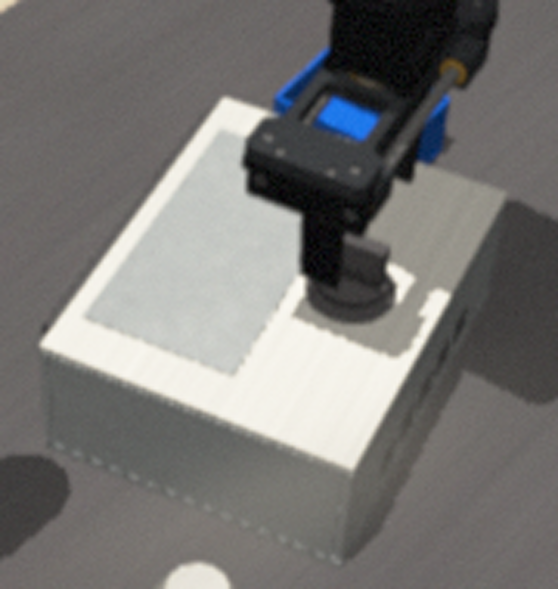

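View pics/wrist5.png

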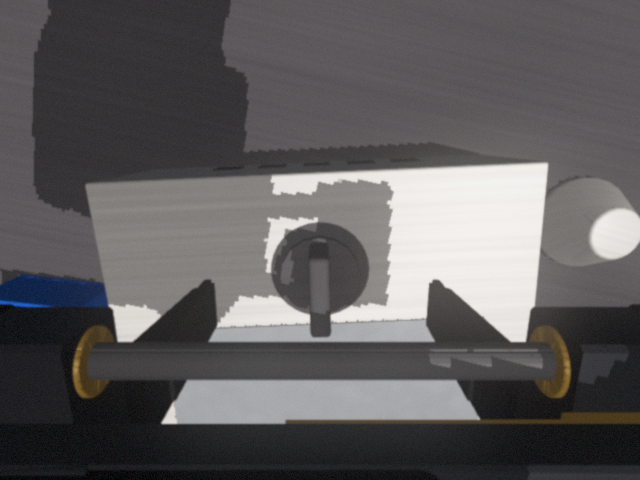

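{"api": "send_rows", "payload": {
  "offset": [
    [0,0,0.1],
    [0,0,0.1],
    [0,0,0.1],
    [0,0,0.1],
    [0,0,0.1],
    [0,0,0.1],
    [0,0,0.1],
    [0,0,0.08]
  ],
  "dr": [
    [0,0,0],
    [0,0,0],
    [0,0,0],
    [0,0,0],
    [0,0,0],
    [0,0,0],
    [0,0,0],
    [0,0,0]
  ]
}}

```text
clock: 11.97
tool_pos: [0.5109, -0.0682, 0.11]
orientation: [-0.0, -0.105, 0.995, 0.0]
force: [-0.3, -0.5, -0.1]
finger_gap: 0.0951
```

{"api": "send_rows", "payload": {
  "offset": [
    [0,0,0],
    [0,0,0],
    [0,0,0],
    [0,0,0],
    [0,0,0],
    [0,0,0],
    [0,0,0],
    [0,0,0]
  ],
  "dr": [
    [0,0,0],
    [0,0,0],
    [0,0,0],
    [0,0,0],
    [0,0,0],
    [0,0,0],
    [0,0,0],
    [0,0,0]
  ],
  "grip": -0.5
}}

```text
clock: 12.63
tool_pos: [0.511, -0.0683, 0.1107]
orientation: [0.0, -0.105, 0.995, -0.0]
force: [-0.5, -0.8, -0.0]
finger_gap: 0.0472
```

```bash
python3 st.py
python3 - <<'E'
from cell import optics
import cv2
for n in ['wrist']:
    im=optics.grab_frame(n)[:,:,::-1]
    cv2.imwrite(f'pics/{n}6.png',im)
E
```

```text
t 12.63 pos [ 0.511  -0.0683  0.1107] heading -2.9318 z [ 0. -0. -1.] F [-0.5 -0.8 -0. ] M [ 0.08 -0.16  0.02] gap 0.0472 q [-0.26  0.48  1.94 -0.    0.73 -2.04]
```

View pics/wrist6.png

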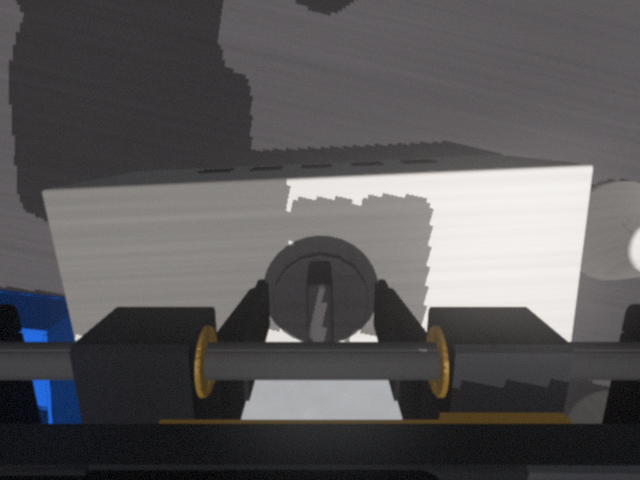

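{"api": "send_rows", "payload": {
  "offset": [
    [0,0,0],
    [0,0,0],
    [0,0,0],
    [0,0,0],
    [0,0,0],
    [0,0,0],
    [0,0,0],
    [0,0,0]
  ],
  "dr": [
    [0,0,0],
    [0,0,0],
    [0,0,0],
    [0,0,0],
    [0,0,0],
    [0,0,0],
    [0,0,0],
    [0,0,0]
  ],
  "grip": -1
}}

```text
clock: 13.35
tool_pos: [0.5111, -0.0685, 0.1106]
orientation: [0.0, -0.105, 0.994, -0.0]
force: [-0.4, -4.9, 0.0]
finger_gap: 0.0096
```

```bash
python3 st.py
```

```text
t 13.35 pos [ 0.5111 -0.0685  0.1106] heading -2.9317 z [ 0. -0. -1.] F [-0.4 -4.9  0. ] M [-0.77 -0.07  0.04] gap 0.0096 q [-0.26  0.48  1.94 -0.    0.73 -2.04]
```

{"api": "send_rows", "payload": {
  "offset": [
    [0,-0.008,0.005],
    [0,0,0.005],
    [0,0,0.005],
    [0,0,0.005],
    [0,0,0.005],
    [0,0,0.005],
    [0,0,0],
    [0,0,0]
  ],
  "dr": [
    [0,0,0],
    [0,0,0],
    [0,0,0],
    [0,0,0],
    [0,0,0],
    [0,0,0],
    [0,0,0],
    [0,0,0]
  ]
}}

```text
clock: 14.02
tool_pos: [0.5111, -0.0686, 0.1098]
orientation: [0.0, -0.105, 0.994, -0.0]
force: [-3.6, -1.9, 11.6]
finger_gap: 0.01
```

```bash
python3 st.py
```

```text
t 14.02 pos [ 0.5111 -0.0686  0.1098] heading -2.9317 z [ 0.001 -0.    -1.   ] F [-3.6 -1.9 11.6] M [-0.19  0.55  0.04] gap 0.01 q [-0.26  0.48  1.94 -0.    0.73 -2.04]
```

{"api": "send_rows", "payload": {
  "offset": [
    [0,0,0],
    [0,0,0],
    [0,0,0],
    [0,0,0],
    [0,0,0],
    [0,0,0],
    [0,0,0],
    [0,0,0]
  ],
  "dr": [
    [0,0,0.005],
    [0,0,0.005],
    [0,0,0.005],
    [0,0,0.005],
    [0,0,0.005],
    [0,0,0.005],
    [0,0,0.005],
    [0,0,0.005]
  ]
}}

```text
clock: 14.68
tool_pos: [0.5111, -0.0686, 0.1099]
orientation: [0.0, 0.021, 1.0, -0.0]
force: [-4.2, -1.2, 11.4]
finger_gap: 0.0097
```

```bash
python3 st.py
```

```text
t 14.68 pos [ 0.5111 -0.0686  0.1099] heading 3.0987 z [ 0.001 -0.    -1.   ] F [-4.2 -1.2 11.4] M [-0.25  0.51  0.07] gap 0.0097 q [-0.26  0.48  1.94 -0.    0.73 -1.79]
```

{"api": "send_rows", "payload": {
  "offset": [
    [0,0,0],
    [0,0,0],
    [0,0,0],
    [0,0,0],
    [0,0,0],
    [0,0,0],
    [0,0,0],
    [0,0,0]
  ],
  "dr": [
    [0,0,0.006],
    [0,0,0.006],
    [0,0,0.006],
    [0,0,0.006],
    [0,0,0.006],
    [0,0,0.006],
    [0,0,0.006],
    [0,0,0.006]
  ]
}}

```text
clock: 15.35
tool_pos: [0.5112, -0.0687, 0.1098]
orientation: [0.0, 0.172, 0.985, -0.0]
force: [-3.5, -2.1, 10.7]
finger_gap: 0.0096
```

```bash
python3 st.py
```

```text
t 15.35 pos [ 0.5112 -0.0687  0.1098] heading 2.7969 z [ 0.001 -0.    -1.   ] F [-3.5 -2.1 10.7] M [-0.4   0.55  0.05] gap 0.0096 q [-0.26  0.48  1.94 -0.    0.73 -1.49]
```

{"api": "send_rows", "payload": {
  "offset": [
    [0,0,0],
    [0,0,0],
    [0,0,0],
    [0,0,0],
    [0,0,0],
    [0,0,0],
    [0,0,0],
    [0,0,0]
  ],
  "dr": [
    [0,0,0.006],
    [0,0,0.006],
    [0,0,0.006],
    [0,0,0.006],
    [0,0,0.006],
    [0,0,0.006],
    [0,0,0.006],
    [0,0,0.006]
  ]
}}

```text
clock: 16.02
tool_pos: [0.5111, -0.0687, 0.1098]
orientation: [0.0, 0.318, 0.948, -0.0]
force: [-3.9, -2.2, 10.9]
finger_gap: 0.01
```

```bash
python3 st.py
```

```text
t 16.02 pos [ 0.5111 -0.0687  0.1098] heading 2.4953 z [ 0.001 -0.    -1.   ] F [-3.9 -2.2 10.9] M [-0.5   0.54  0.09] gap 0.01 q [-0.26  0.48  1.94 -0.    0.73 -1.19]
```

{"api": "send_rows", "payload": {
  "offset": [
    [0,0,0],
    [0,0,0],
    [0,0,0],
    [0,0,0],
    [0,0,0],
    [0,0,0],
    [0,0,0],
    [0,0,0]
  ],
  "dr": [
    [0,0,0.005],
    [0,0,0.005],
    [0,0,0.005],
    [0,0,0.005],
    [0,0,0.005],
    [0,0,0.005],
    [0,0,0.005],
    [0,0,0.004]
  ]
}}

```text
clock: 16.68
tool_pos: [0.5111, -0.0687, 0.1096]
orientation: [0.0, 0.431, 0.902, -0.0]
force: [-2.9, -3.8, 7.4]
finger_gap: 0.0098
```

{"api": "send_rows", "payload": {
  "offset": [
    [0,0,0],
    [0,0,0],
    [0,0,0],
    [0,0,0],
    [0,0,0],
    [0,0,0],
    [0,0,0],
    [0,0,0]
  ],
  "dr": [
    [0,0,0.002],
    [0,0,0.002],
    [0,0,0.002],
    [0,0,0.002],
    [0,0,0.002],
    [0,0,0.002],
    [0,0,0.002],
    [0,0,0.002]
  ]
}}

```text
clock: 17.35
tool_pos: [0.5111, -0.0687, 0.1092]
orientation: [0.0, 0.475, 0.88, -0.0]
force: [-2.4, -4.5, 4.3]
finger_gap: 0.01
```

```bash
python3 st.py
```

```text
t 17.35 pos [ 0.5111 -0.0687  0.1092] heading 2.1506 z [ 0. -0. -1.] F [-2.4 -4.5  4.3] M [-0.76  0.19  0.07] gap 0.01 q [-0.26  0.48  1.94 -0.    0.73 -0.84]
```

{"api": "send_rows", "payload": {
  "offset": [
    [0,0,0.005],
    [0,0,0.005],
    [0,0,0],
    [0,0,0],
    [0,0,0],
    [0,0,0],
    [0,0,0],
    [0,0,0]
  ],
  "dr": [
    [0,0,0],
    [0,0,0],
    [0,0,0],
    [0,0,0],
    [0,0,0],
    [0,0,0],
    [0,0,0],
    [0,0,0]
  ]
}}

```text
clock: 18.02
tool_pos: [0.5111, -0.0687, 0.1089]
orientation: [0.0, 0.475, 0.88, -0.0]
force: [-3.0, -3.6, 7.3]
finger_gap: 0.0099
```

```bash
python3 st.py
```

```text
t 18.02 pos [ 0.5111 -0.0687  0.1089] heading 2.1514 z [ 0. -0. -1.] F [-3.  -3.6  7.3] M [-0.71  0.38 -0.01] gap 0.0099 q [-0.26  0.48  1.94 -0.    0.72 -0.84]
```

{"api": "send_rows", "payload": {
  "offset": [
    [0,0,0.005],
    [0,0,0],
    [0,0,0],
    [0,0,0],
    [0,0,0],
    [0,0,0],
    [0,0,0],
    [0,0,0]
  ],
  "dr": [
    [0,0,0.001],
    [0,0,0.001],
    [0,0,0.001],
    [0,0,0.001],
    [0,0,0.001],
    [0,0,0.001],
    [0,0,0.001],
    [0,0,0.001]
  ]
}}

```text
clock: 18.68
tool_pos: [0.5111, -0.0687, 0.1085]
orientation: [0.0, 0.497, 0.868, -0.0]
force: [-2.6, -3.1, 5.8]
finger_gap: 0.0096
```

```bash
python3 st.py
```

```text
t 18.68 pos [ 0.5111 -0.0687  0.1085] heading 2.1009 z [ 0. -0. -1.] F [-2.6 -3.1  5.8] M [-0.79  0.35  0.04] gap 0.0096 q [-0.26  0.48  1.94 -0.    0.72 -0.79]
```

{"api": "send_rows", "payload": {
  "offset": [
    [0,0,0.005],
    [0,0,0.005],
    [0,0,0.005],
    [0,0,0],
    [0,0,0],
    [0,0,0],
    [0,0,0],
    [0,0,0]
  ],
  "dr": [
    [0,0,0],
    [0,0,0],
    [0,0,0],
    [0,0,0],
    [0,0,0],
    [0,0,0],
    [0,0,0],
    [0,0,0]
  ]
}}

```text
clock: 19.35
tool_pos: [0.5111, -0.0687, 0.108]
orientation: [0.0, 0.497, 0.868, -0.0]
force: [-3.8, -3.6, 10.3]
finger_gap: 0.0098
```

```bash
python3 st.py
```

```text
t 19.35 pos [ 0.5111 -0.0687  0.108 ] heading 2.1011 z [ 0. -0. -1.] F [-3.8 -3.6 10.3] M [-0.77  0.57 -0.01] gap 0.0098 q [-0.26  0.48  1.94 -0.    0.72 -0.79]
```

Ambiguous (slip or drop); keep turning in small steps with the press maintained.

{"api": "send_rows", "payload": {
  "offset": [
    [0,0,0],
    [0,0,0],
    [0,0,0],
    [0,0,0],
    [0,0,0],
    [0,0,0],
    [0,0,0],
    [0,0,0]
  ],
  "dr": [
    [0,0,0.001],
    [0,0,0.001],
    [0,0,0.001],
    [0,0,0.001],
    [0,0,0.001],
    [0,0,0.001],
    [0,0,0.001],
    [0,0,0.001]
  ]
}}

```text
clock: 20.02
tool_pos: [0.5111, -0.0687, 0.1077]
orientation: [0.0, 0.519, 0.855, -0.0]
force: [-1.7, -4.5, 5.0]
finger_gap: 0.0099
```

```bash
python3 st.py
python3 - <<'E'
from cell import optics
import cv2
for n in ['side']:
    im=optics.grab_frame(n)[:,:,::-1]
    cv2.imwrite(f'pics/{n}7.png',cv2.resize(im[170:270,340:460],None,fx=5,fy=5,interpolation=cv2.INTER_CUBIC))
E
```

```text
t 20.02 pos [ 0.5111 -0.0687  0.1077] heading 2.0506 z [ 0. -0. -1.] F [-1.7 -4.5  5. ] M [-0.84  0.29  0.01] gap 0.0099 q [-0.26  0.48  1.94 -0.    0.72 -0.74]
```

View pics/side7.png

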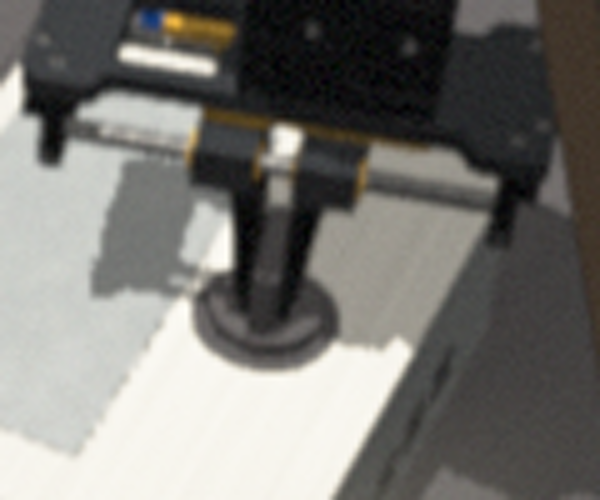

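{"api": "send_rows", "payload": {
  "offset": [
    [0,0,0.005],
    [0,0,0.005],
    [0,0,0.005],
    [0,0,0],
    [0,0,0],
    [0,0,0],
    [0,0,0],
    [0,0,0]
  ],
  "dr": [
    [0,0,0],
    [0,0,0],
    [0,0,0],
    [0,0,0],
    [0,0,0],
    [0,0,0],
    [0,0,0],
    [0,0,0]
  ]
}}

```text
clock: 20.73
tool_pos: [0.5111, -0.0687, 0.107]
orientation: [0.0, 0.519, 0.855, -0.0]
force: [-2.9, -4.9, 5.5]
finger_gap: 0.0099
```

```bash
python3 st.py
```

```text
t 20.73 pos [ 0.5111 -0.0687  0.107 ] heading 2.0509 z [ 0. -0. -1.] F [-2.9 -4.9  5.5] M [-0.85  0.29  0.03] gap 0.0099 q [-0.26  0.48  1.94 -0.    0.72 -0.74]
```

{"api": "send_rows", "payload": {
  "offset": [
    [-0.005,-0.003,0.005],
    [0,0,0.005],
    [0,0,0.005],
    [0,0,0],
    [0,0,0],
    [0,0,0],
    [0,0,0],
    [0,0,0]
  ],
  "dr": [
    [0,0,0],
    [0,0,0],
    [0,0,0],
    [0,0,0],
    [0,0,0],
    [0,0,0],
    [0,0,0],
    [0,0,0]
  ]
}}

```text
clock: 21.4
tool_pos: [0.511, -0.0688, 0.1062]
orientation: [-0.0, 0.519, 0.855, 0.0]
force: [-1.8, -2.1, 5.3]
finger_gap: 0.0101
```

```bash
python3 st.py
```

```text
t 21.4 pos [ 0.511  -0.0688  0.1062] heading 2.0509 z [ 0.  0. -1.] F [-1.8 -2.1  5.3] M [-0.46  0.24 -0.06] gap 0.0101 q [-0.26  0.48  1.94  0.    0.72 -0.74]
```

{"api": "send_rows", "payload": {
  "offset": [
    [0,0,0.005],
    [0,0,0.005],
    [0,0,0.005],
    [0,0,0.005],
    [0,0,0],
    [0,0,0],
    [0,0,0],
    [0,0,0]
  ],
  "dr": [
    [0,0,0],
    [0,0,0],
    [0,0,0],
    [0,0,0],
    [0,0,0],
    [0,0,0],
    [0,0,0],
    [0,0,0]
  ]
}}

```text
clock: 22.07
tool_pos: [0.5111, -0.0688, 0.1052]
orientation: [-0.0, 0.519, 0.855, 0.0]
force: [-2.5, -1.8, 5.7]
finger_gap: 0.0099
```

```bash
python3 st.py
```

```text
t 22.07 pos [ 0.5111 -0.0688  0.1052] heading 2.0508 z [ 0.  0. -1.] F [-2.5 -1.8  5.7] M [-0.44  0.28 -0.09] gap 0.0099 q [-0.26  0.49  1.94  0.    0.72 -0.74]
```

{"api": "send_rows", "payload": {
  "offset": [
    [0,0,0.005],
    [0,0,0.005],
    [0,0,0.005],
    [0,0,0.005],
    [0,0,0],
    [0,0,0],
    [0,0,0],
    [0,0,0]
  ],
  "dr": [
    [0,0,0],
    [0,0,0],
    [0,0,0],
    [0,0,0],
    [0,0,0],
    [0,0,0],
    [0,0,0],
    [0,0,0]
  ]
}}

```text
clock: 22.73
tool_pos: [0.5111, -0.0688, 0.1045]
orientation: [0.0, 0.519, 0.855, 0.0]
force: [-2.5, -1.0, 11.3]
finger_gap: 0.01
```

```bash
python3 st.py
```

```text
t 22.73 pos [ 0.5111 -0.0688  0.1045] heading 2.0509 z [ 0.  0. -1.] F [-2.5 -1.  11.3] M [-0.41  0.52 -0.04] gap 0.01 q [-0.26  0.49  1.94  0.    0.71 -0.74]
```

{"api": "send_rows", "payload": {
  "offset": [
    [0,0,0.004],
    [0,0,0],
    [0,0,0],
    [0,0,0],
    [0,0,0],
    [0,0,0],
    [0,0,0],
    [0,0,0]
  ],
  "dr": [
    [0,0,0],
    [0,0,0],
    [0,0,0],
    [0,0,0],
    [0,0,0],
    [0,0,0],
    [0,0,0],
    [0,0,0]
  ]
}}

```text
clock: 23.4
tool_pos: [0.5111, -0.0688, 0.1045]
orientation: [0.0, 0.519, 0.855, 0.0]
force: [-4.4, -1.8, 11.9]
finger_gap: 0.0101
```

```bash
python3 st.py
```

```text
t 23.4 pos [ 0.5111 -0.0688  0.1045] heading 2.051 z [ 0. -0. -1.] F [-4.4 -1.8 11.9] M [-0.4   0.62 -0.  ] gap 0.0101 q [-0.26  0.49  1.94  0.    0.71 -0.74]
```

{"api": "send_rows", "payload": {
  "offset": [
    [0,0,0],
    [0,0,0],
    [0,0,0],
    [0,0,0],
    [0,0,0],
    [0,0,0],
    [0,0,0],
    [0,0,0]
  ],
  "dr": [
    [0,0,0],
    [0,0,0],
    [0,0,0],
    [0,0,0],
    [0,0,0],
    [0,0,0],
    [0,0,0],
    [0,0,0]
  ],
  "grip": 0
}}

```text
clock: 24.07
tool_pos: [0.5111, -0.0689, 0.1039]
orientation: [0.0, 0.519, 0.855, -0.0]
force: [-0.7, -0.6, 0.4]
finger_gap: 0.0476
```

```bash
python3 st.py
```

```text
t 24.07 pos [ 0.5111 -0.0689  0.1039] heading 2.0508 z [-0. -0. -1.] F [-0.7 -0.6  0.4] M [ 0.02 -0.14  0.01] gap 0.0476 q [-0.26  0.49  1.94 -0.    0.71 -0.74]
```

{"api": "send_rows", "payload": {
  "offset": [
    [0,0,-0.2],
    [0,0,-0.4],
    [0,0,-0.5],
    [0,0,-0.5],
    [-0.25,0,-0.3],
    [-0.25,0,-0.2],
    [-0.25,0,0],
    [-0.25,0,0]
  ],
  "dr": [
    [0,0,0],
    [0,0,0],
    [0,0,0],
    [0,0,0],
    [0,0,0],
    [0,0,0],
    [0,0,0],
    [0,0,0]
  ]
}}

```text
clock: 24.73
tool_pos: [0.5345, -0.114, 0.2096]
orientation: [0.001, 0.519, 0.855, 0.0]
force: [-0.1, 0.1, 0.0]
finger_gap: 0.0475
```

{"api": "send_rows", "payload": {
  "offset": [
    [0,0,0],
    [0,0,0],
    [0,0,0],
    [0,0,0],
    [0,0,0],
    [0,0,0],
    [0,0,0],
    [0,0,0]
  ],
  "dr": [
    [0,0,0],
    [0,0,0],
    [0,0,0],
    [0,0,0],
    [0,0,0],
    [0,0,0],
    [0,0,0],
    [0,0,0]
  ],
  "grip": -1
}}

```text
clock: 25.4
tool_pos: [0.5341, -0.1131, 0.2089]
orientation: [0.0, 0.519, 0.855, -0.0]
force: [-0.0, 0.0, -0.0]
finger_gap: 0.002
```

```bash
python3 st.py
python3 - <<'E'
from cell import optics
import cv2
for n in ['side','wrist']:
    im=optics.grab_frame(n)[:,:,::-1]
    if n=='side': im=cv2.resize(im[140:330,280:460],None,fx=3.1,fy=3.1,interpolation=cv2.INTER_CUBIC)
    cv2.imwrite(f'pics/{n}8.png',im)
E
```

```text
t 25.4 pos [ 0.5341 -0.1131  0.2089] heading 2.051 z [-0. -0. -1.] F [-0.  0. -0.] M [ 0.09 -0.13  0.03] gap 0.002 q [-0.33  0.39  1.76 -0.    1.   -0.81]
```

View pics/side8.png

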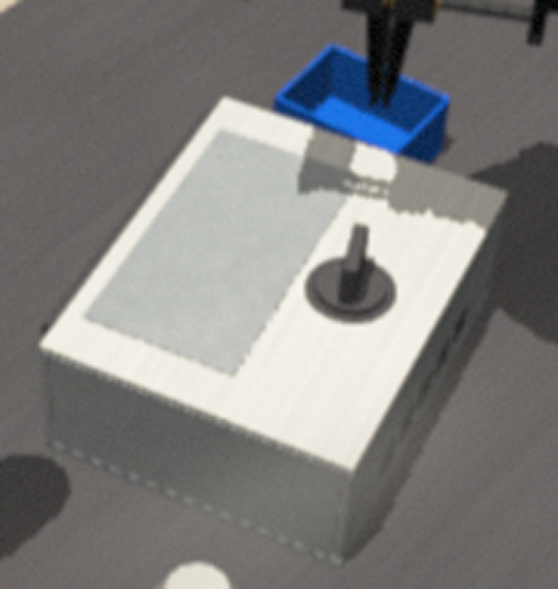

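View pics/wrist8.png

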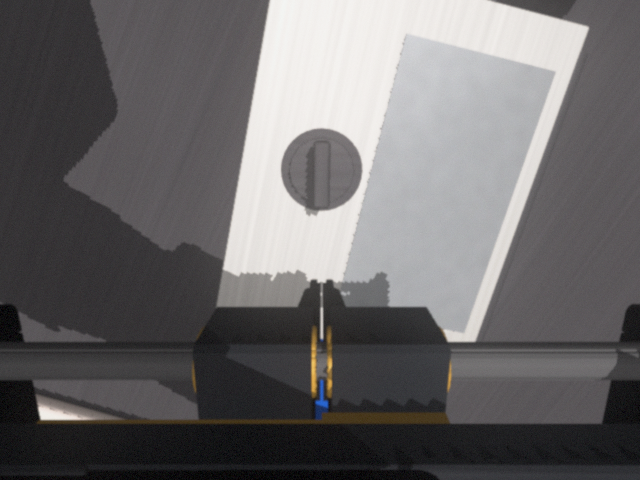

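{"api": "send_rows", "payload": {
  "offset": [
    [0.25,0,0],
    [0.25,0,0],
    [0.25,0,0],
    [0.25,0,0],
    [0,0,0.4],
    [0,0,0.4],
    [0,0,0.4],
    [0,0,0.2]
  ],
  "dr": [
    [0,0,0],
    [0,0,0],
    [0,0,0],
    [0,0,0],
    [0,0,0],
    [0,0,0],
    [0,0,0],
    [0,0,0]
  ]
}}

```text
clock: 26.17
tool_pos: [0.5099, -0.0677, 0.1374]
orientation: [-0.001, 0.518, 0.855, -0.0]
force: [0.4, 0.4, -0.1]
finger_gap: 0.0005
```

{"api": "send_rows", "payload": {
  "offset": [
    [0,0,0.01],
    [0,0,0.01],
    [0,0,0.01],
    [0,0,0.01],
    [0,0,0.01],
    [0,0,0.01],
    [0,0,0.01],
    [0,0,0.01]
  ],
  "dr": [
    [0,0,0],
    [0,0,0],
    [0,0,0],
    [0,0,0],
    [0,0,0],
    [0,0,0],
    [0,0,0],
    [0,0,0]
  ]
}}

```text
clock: 26.83
tool_pos: [0.5111, -0.069, 0.1351]
orientation: [0.0, 0.519, 0.855, 0.0]
force: [-0.4, 0.9, -0.7]
finger_gap: 0.001
```

```bash
python3 st.py
```

```text
t 26.83 pos [ 0.5111 -0.069   0.1351] heading 2.0507 z [ 0. -0. -1.] F [-0.4  0.9 -0.7] M [-0.02 -0.12 -0.06] gap 0.001 q [-0.26  0.44  1.91 -0.    0.79 -0.74]
```

{"api": "send_rows", "payload": {
  "offset": [
    [0,0,0.01],
    [0,0,0.01],
    [0,0,0.006],
    [0,0,0.006],
    [0,0,0],
    [0,0,0],
    [0,0,0],
    [0,0,0]
  ],
  "dr": [
    [0,0,0],
    [0,0,0],
    [0,0,0],
    [0,0,0],
    [0,0,0],
    [0,0,0],
    [0,0,0],
    [0,0,0]
  ]
}}

```text
clock: 27.5
tool_pos: [0.5112, -0.069, 0.1342]
orientation: [0.001, 0.519, 0.855, 0.0]
force: [-2.6, -0.2, 10.4]
finger_gap: 0.0002
```

```bash
python3 st.py
```

```text
t 27.5 pos [ 0.5112 -0.069   0.1342] heading 2.0508 z [ 0.001 -0.    -1.   ] F [-2.6 -0.2 10.4] M [0.11 0.4  0.02] gap 0.0002 q [-0.26  0.44  1.91 -0.    0.78 -0.74]
```

{"api": "send_rows", "payload": {
  "offset": [
    [0,0,-0.1],
    [0,0,-0.3],
    [0,0,-0.4],
    [0,0,-0.4],
    [0,0,-0.4],
    [0,0,-0.3],
    [0,0,0],
    [0,0,0]
  ],
  "dr": [
    [0,0,0],
    [0,0,0],
    [0,0,0],
    [0,0,0],
    [0,0,0],
    [0,0,0],
    [0,0,0],
    [0,0,0]
  ]
}}

```text
clock: 28.17
tool_pos: [0.5111, -0.0689, 0.2286]
orientation: [0.001, 0.519, 0.855, 0.0]
force: [-0.2, -0.2, -1.0]
finger_gap: 0.0004
```

```bash
python3 st.py
python3 - <<'E'
from cell import optics
import cv2
cv2.imwrite('pics/side9.png',optics.grab_frame('side')[:,:,::-1])
E
```

```text
t 28.17 pos [ 0.5111 -0.0689  0.2286] heading 2.0509 z [ 0.001 -0.    -1.   ] F [-0.2 -0.2 -1. ] M [ 0.01 -0.15  0.04] gap 0.0004 q [-0.26  0.32  1.81 -0.    1.01 -0.74]
```

View pics/side9.png

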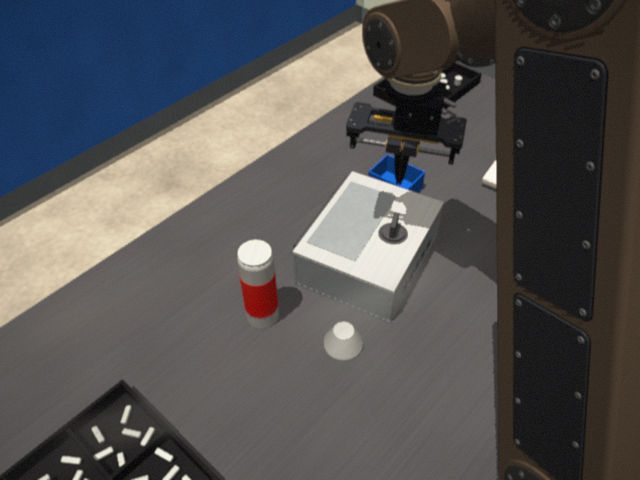

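The cover lies shut at (295–442, 175–315). The wing at (395, 225) is turned and seated. The cone, spray can and bin stand where they were, and the arm is clear.

```bash
python3 -c "
from cell import job
print(job.finish_job())"
```

```text
the job is handed in; nothing more can be done
None
```

The cover is shut, the fastener is locked in its detent, and the job is handed in at about 28 s.

- **Cover:** I swung it shut by pushing down on the right-hand spot. The last reading was about 20 N, above the suggested 5–15 N but within the 70 N allowed. The fingertips stopped at 96.1 mm; the shut cover's top should be at 96 mm.
- **Fastener:** I pinched the wing and turned it clockwise to about 1.35 rad, with 4–12 N downward force measured and under 0.1 N m of torque. There it dropped, and I pushed it to a firm stop 6 mm below its raised height. Early in the drop, grip slip and dropping looked alike from the readings, so I kept pressing in small steps.
- **Last checks:** After letting go, I pressed the wing's top with shut fingers. It stood at 134.2 mm under about 10 N, against 134 mm expected when fully home. The last picture shows the cover flat, and the cone, bin and spray can look unmoved. The force reading was near zero with the arm about 95 mm above the wing.
- **Not tested:** I did not try turning the fastener back to prove it locked; that rests on its depth.

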